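# Sort the leftovers of a measurement into their trays

## Robot

A 6-joint arm with a two-finger parallel gripper is mounted at the origin on a cart in front of the work surface, level with it; the furniture and walls round the work are solid. World frame = base frame: x ahead of the robot, y to its left, z up, the work surface at z = 0. Lengths are in m, angles in rad, forces in N, time in s.
With the tool pointing down it reaches from about 0.3 to 0.775 m from the base axis. Payload 14.6 kg.
Tool frame: the origin (TCP) lies at the very end of the fingers, on their centre line; the grasp point (between the pads) lies 19 mm behind it; z points along the fingers, y is the line along which they close (so a half turn about z gives the same grasp; the last joint's range is limited). The gripper opens to 85 mm and grips with 20 to 120 N. Pads are 22 mm wide; open, the fingers measure 114 mm over their backs; the gripper's body (76 mm by 85 mm) begins 54 mm behind the grasp point. The pads swing forward as they close: fully open they stand 13 mm farther back than shut.
Start: joints at [1.048, 0.3, 1.521, -0, 1.321, -0.067], TCP at [0.242, 0.494, 0.231] pointing down, gripper open.
Joint ranges: [-3.03, 3.03], [-0.79, 2.21], [0.23, 2.52], [-1.04, 4.18], [0, 3.07], [-2.55, 2.55]. Speed limits (rad/s): [2.22, 2.22, 2.57, 3.14, 3.14, 3.14].

## Interface

Orientations are given as [roll, pitch, yaw] about the fixed x, y, z axes, in that order (R = Rz(yaw) Ry(pitch) Rx(roll)).
In Python, from cell import reach, move_l, move_j, grip, pause, inverse_kinematics, state, read_camera, calibration, IKError, sign_off gives the robot as it stands. Calls block until the motion is done:
- reach(position, orientation): joint-space move of the TCP to a pose.
- move_l(position, attitude=None, v=0.15, contact_N=None): straight line of the TCP; attitude=None keeps the orientation; v is the mean speed in m/s. With contact_N (N) it stops when the force on the tool has changed by that much, and returns True; else False.
- move_j(angles): joint-space move.
- grip(opening): finger opening in m; the grip force is fixed at half the most; returns when the fingers have stopped.
- pause(seconds).
- inverse_kinematics(position, orientation): joint angles nearest the present ones, or None.
- state(): the state.
- read_camera(name): name is "side" or "top" or "wrist"; returns the picture (400x640x3 uint8, red, green, blue); there is no depth.
- calibration(name): a dict with "intrinsics" (3x3 intrinsics, pixels), "k1" (the pictures are not rectified: a ray, as slopes to the right and down, at radius r is drawn at 1 + k1 r^2 times it, then the intrinsics apply), "cam_to_world" (4x4, takes a point from camera to world coordinates); the wrist camera has in their place "mount" (4x4, takes a point from camera to tool coordinates, whose origin is the TCP and whose axes are the flange's). Camera axes: x right, y down, z forward; pixel columns grow to the right and rows downward; lengths in m; the calibration is good to about 2 mm. A picture is of the moment at which its call begins: read the wrist's pose just before it. calibration takes no time and is no camera call.
A pose or a line that the arm cannot do raises IKError and nothing moves.
- sign_off(): hands the job in; it is judged then, once.
The state is a dict: "time": time; "joints": joint angles; "qvel": joint speeds; "effort": joint torques, N m; "tool_pos": TCP position; "tool_rot": TCP orientation; "contact_force": force on the tool from outside, world axes, zero at the start; "moment": the same for the moment, N m; "grip_width": finger opening in m; "grip_force": force on a finger pad.
Only numpy, scipy, OpenCV 4.12 (cv2) and the standard library are available. Lean on these libraries where they do the work, as an engineer would, in place of code of your own. Each camera call takes 0.05 s, during which the arm holds its last target. There are 200 camera calls.

## Task

Tidy up after the measurement: put the gold module flat in the larger bay of the divided tray and the finned attenuator flat in its smaller bay, stand both printed spacer blocks upright side by side on the floor of the undivided tray, and stand the solder spool in the round dish. Set each thing down rather than dropping it, and let go of everything.

Things in the scene. Friction and masses are not known exactly. Their poses are not given: they have to be found in the camera images.
- gold_module: gold-coloured rectangular waveguide module lying flat, 42 x 84 mm and 34 mm high, with a black connector stub 14 mm long on one long side. Origin on its underside, in the middle of the outline with the stub; its z is up, its y runs along the 84 mm length, its x is across. The 42 mm wide block spans x = -14 to +28 mm (middle at x = +7 mm), the stub is at -x. Grip the block across its 42 mm. About 0.2 to 0.4 kg.
- solder_spool: spool of bright solder with black round flanges, standing on one flange; 54 mm diameter, 40 mm high. Origin at the centre of its underside, z up. Grip across the flanges. About 0.17 to 0.35 kg.
- attenuator: black finned coaxial attenuator lying on its side, 20 mm thick, 20 mm high, 58 mm long with its silver end connectors. Origin on its underside below the middle; z up, y along the length. The finned body spans y = -22 to +19 mm; grip it across its 20 mm (along its x). About 0.04 to 0.08 kg.
- attenuator_mid (a point): the middle of the attenuator, 10 mm above its underside; axes as the attenuator's
- tall_spacer: printed spacer block, tall: 20 x 20 mm and 36 mm high, yellow, standing on end. Origin at the centre of its underside, z up, x and y square to its flats. About 0.03 kg.
- wide_spacer: printed spacer block, squat: 30 x 30 mm and 28 mm high, dark slate. Origin at the centre of its underside, z up, x and y square to its flats. About 0.04 kg.
- plain_tray: undivided rectangular tray with a black floor and a low aluminium lip, fixed to the bench; 90 mm (its x) by 130 mm (its y) outside, 84 x 124 mm inside. Origin at the centre of its underside, on the bench; its floor is 3 mm thick and its lip rises to 13 mm above the bench; lip 3 mm thick.
- large_bay (a point): centre of the floor of the larger bay, 104 mm (its x) by 92 mm (its y) inside, of the divided rectangular tray (black floor, aluminium lip and dividing wall), which is fixed to the bench and 110 mm (x) by 167 mm (y) outside, with one dividing wall along its x. Point on the floor, 3 mm above the bench; lip and divider are 3 mm thick and rise 10 mm above this floor. Axes are the tray's; the smaller bay lies 82 mm away towards -y.
- small_bay (a point): centre of the floor of the smaller bay, 104 mm (its x) by 66 mm (its y) inside, of the same divided tray. Point on the floor, 3 mm above the bench; axes are the tray's; the larger bay lies towards +y.
- round_dish: round aluminium dish with a black floor and a low rim, fixed to the bench; 100 mm across at the rim, flat floor about 86 mm across. Origin at the centre of its underside, on the bench; its floor is 3 mm thick and its rim rises to 13 mm above the bench.
There are look-alikes about, which are no part of the job. What is shaped like the attenuator but white is not meant.

How it is judged:
At the end, for the whole second after the job is handed in: Module flat on the larger bay's floor, attenuator on the smaller bay's; both spacers upright on the undivided tray's floor; spool upright in the round dish within 22 mm of its centre. All within 4 mm of resting height, upright within 0.08 rad (attenuator on any side), released, at rest (x of gold_module in the frame of large_bay between -0.052 and 0.052 m and y of gold_module in the frame of large_bay between -0.046 and 0.046 m and z of gold_module in the frame of large_bay between -0.004 and 0.004 m and angle between each of gold_module, tall_spacer, wide_spacer, solder_spool's own z axis and vertical below 0.08 rad and x of attenuator_mid in the frame of small_bay between -0.052 and 0.052 m and y of attenuator_mid in the frame of small_bay between -0.033 and 0.033 m and z of attenuator_mid in the frame of small_bay between 0.006 and 0.014 m and x of tall_spacer in the frame of plain_tray between -0.042 and 0.042 m and y of tall_spacer in the frame of plain_tray between -0.062 and 0.062 m and z of tall_spacer in the frame of plain_tray between -0.001 and 0.007 m and x of wide_spacer in the frame of plain_tray between -0.042 and 0.042 m and y of wide_spacer in the frame of plain_tray between -0.062 and 0.062 m and z of wide_spacer in the frame of plain_tray between -0.001 and 0.007 m and horizontal distance between solder_spool and round_dish below 0.022 m and z of solder_spool in the frame of round_dish between -0.001 and 0.007 m and linear speed of each of gold_module, solder_spool, attenuator, tall_spacer, wide_spacer below 0.02 m/s); the robot touches nothing.
It fails at once if the gold module is dropped (let go more than 30 mm above the bench) (height (world z) of gold_module above 0.03 m and contact force between anything else and gold_module below 0.01 N).
It fails at once if the solder spool is dropped (let go more than 30 mm above the bench) (height (world z) of solder_spool above 0.03 m and contact force between anything else and solder_spool below 0.01 N).
It fails at once if the attenuator is dropped (let go more than 30 mm above the bench) (height (world z) of attenuator above 0.03 m and contact force between anything else and attenuator below 0.01 N).
It fails at once if the tall spacer is dropped (let go more than 30 mm above the bench) (height (world z) of tall_spacer above 0.03 m and contact force between anything else and tall_spacer below 0.01 N).
It fails at once if the wide spacer is dropped (let go more than 30 mm above the bench) (height (world z) of wide_spacer above 0.03 m and contact force between anything else and wide_spacer below 0.01 N).
It also fails if it takes over 120 s, if anything falls off the work surface, if the arm or the gripper's body presses on something with over 40 N, if the wrist force passes 120 N, or if a joint passes its speed limit or range.

## Working session

There is one attempt and no reset: what is moved stays moved. The work goes in short steps, each a Python script; the robot and the scene stay as the last script left them, time stands still between calls to the robot, and variables do not carry over. Pictures are saved under pics/ and viewed, at most 14 in all, crops included, and the job is handed in when it is done.

```bash
mkdir -p pics; ls; python3 - <<'E'
from cell import *
import cv2,numpy as np
for n in("top","side"):
    cv2.imwrite(f"pics/{n}0.png",read_camera(n)[:,:,::-1]); c=calibration(n); print(n,{k:np.round(v,4).tolist() for k,v in c.items()})
c=calibration("wrist");print({k:np.round(v,4).tolist() for k,v in c.items()})
s=state();print(s["time"],s["tool_pos"],s["tool_rot"],s["grip_width"])
E
```

```text
pics
top {'intrinsics': [[494.1128, 0.0, 313.2574], [0.0, 494.1128, 189.1238], [0.0, 0.0, 1.0]], 'k1': -0.0967, 'cam_to_world': [[-0.0131, -0.9934, 0.1139, 0.3824], [-0.9999, 0.0128, -0.0035, 0.0255], [0.002, -0.114, -0.9935, 1.0468], [0.0, 0.0, 0.0, 1.0]]}
side {'intrinsics': [[430.6921, 0.0, 319.7933], [0.0, 430.6921, 204.5999], [0.0, 0.0, 1.0]], 'k1': -0.0082, 'cam_to_world': [[0.8585, -0.2999, 0.416, 0.122], [-0.5127, -0.5184, 0.6844, -0.604], [0.0104, -0.8008, -0.5988, 0.5738], [0.0, 0.0, 0.0, 1.0]]}
{'intrinsics': [[321.5327, 0.0, 318.8326], [0.0, 321.5327, 206.3545], [0.0, 0.0, 1.0]], 'k1': -0.059, 'mount': [[-0.0009, -0.9462, -0.3235, 0.0848], [1.0, -0.0009, 0.0001, 0.0003], [-0.0004, -0.3235, 0.9462, -0.1433], [0.0, 0.0, 0.0, 1.0]]}
0.1 [0.24200562 0.49365322 0.2307627 ] [-3.14050841e+00 -6.23121845e-05  2.68580486e+00] 0.08528786308832345
```

View pics/top0.png

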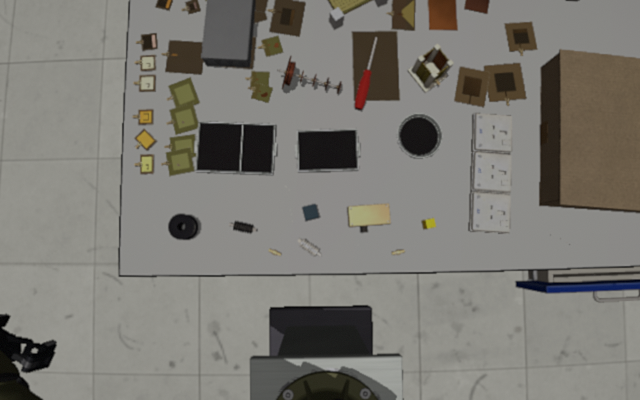

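View pics/side0.png

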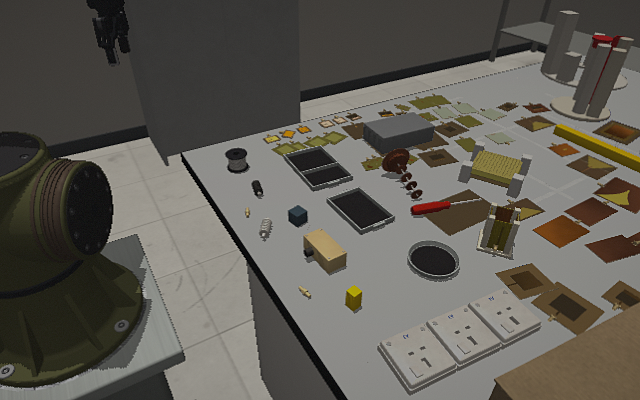

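The top picture shows: spool (183,227), black attenuator (243,227), slate block (311,212), gold module (369,215, stub at the bottom, 364,230), yellow block (429,224), divided tray (236,148) with its larger bay on the left, undivided tray (328,150), dish (420,136).
Candidates for the attenuator: black (243,227) and white (309,247). The black one fits because white is excluded. I'll confirm this in a crop while measuring.

```bash
cat > h.py <<'E'
from cell import *
import cv2,numpy as np
from scipy.spatial.transform import Rotation as R
def pose():
    s=state();T=np.eye(4);T[:3,:3]=R.from_euler('xyz',s["tool_rot"]).as_matrix();T[:3,3]=s["tool_pos"];return T
def ray(name,px,z,T=None):
    "pixels -> world points on plane z"
    c=calibration(name);W=np.array(c["cam_to_world"]) if T is None else T@np.array(c["mount"])
    K=np.array(c["intrinsics"]);p=cv2.undistortPoints(np.float64(px).reshape(-1,1,2),K,np.array([c["k1"],0,0,0,0.]))[:,0]
    d=np.c_[p,np.ones(len(p))]@W[:3,:3].T
    return W[:3,3]+d*((z-W[2,3])/d[:,2])[:,None]
def rect(P):
    "min-area rectangle of world points in mm: centre, sizes, angle of the long side"
    (c,s,_)=r=cv2.minAreaRect(np.float32(P[:,:2]*1000)); b=cv2.boxPoints(r);e1=b[1]-b[0];e2=b[2]-b[1]
    e=e1 if np.hypot(*e1)>np.hypot(*e2) else e2
    return np.array(c)/1000,sorted(s),np.arctan2(e[1],e[0])%np.pi
def blob(m,box=None):
    "largest contour of mask in box u0,v0,u1,v1"
    m=m.astype(np.uint8)
    if box is not None:
        k=np.zeros_like(m);k[box[1]:box[3],box[0]:box[2]]=1;m=m*k
    c,_=cv2.findContours(m,cv2.RETR_EXTERNAL,cv2.CHAIN_APPROX_NONE);return max(c,key=cv2.contourArea)[:,0]
E
python3 - <<'E'
from h import *
im=cv2.imread("pics/top0.png");hsv=cv2.cvtColor(im,cv2.COLOR_BGR2HSV);g=im.max(2)
cv2.imwrite("pics/crop.png",cv2.resize(im[110:260,150:450],None,fx=2.6,fy=2.6,interpolation=cv2.INTER_CUBIC))
dark=g<70;sat=hsv[...,1]>80
for n,m,b,z in[("spool",dark,(160,205,210,245),.04),("att",g<90,(225,215,262,238),.015),("wide",g<110,(295,198,325,225),.028),
 ("gold",sat&(g>100),(340,195,395,230),.034),("tall",sat&(g>100),(418,212,440,235),.036),
 ("bayL",dark,(190,115,241,180),.003),("bayS",dark,(243,115,282,180),.003),("plain",dark,(290,120,365,180),.003),("dish",g<60,(392,108,446,163),.003)]:
    c,s,a=rect(ray("top",blob(m,b),z));print(n,c.round(4),np.round(s,1),round(np.degrees(a),1))
E
```

```text
spool [0.4244 0.2887] [51.2 60.5] 89.5
att [0.4234 0.1698] [18.7 41.3] 75.5
wide [0.4521 0.028 ] [31.4 32.1] 101.8
gold [ 0.4458 -0.114 ] [37.  38.9] 4.4
tall [ 0.4253 -0.2168] [18.9 21.1] 100.2
bayL [0.5969 0.2244] [ 90.7 102.6] 177.0
bayS [0.5922 0.1413] [ 64.  102.4] 177.1
plain [ 0.5868 -0.0092] [ 81.8 122.9] 90.9
dish [ 0.6153 -0.2078] [80.8 81.1] 43.6
```

View pics/crop.png

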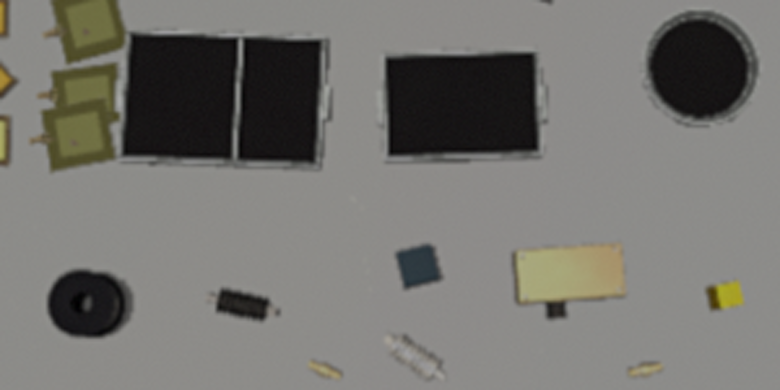

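The enlarged crop confirms it: the black finned body at crop (243,304) is the attenuator, and the white one at (415,357) is the look-alike. The bay and tray sizes match the given ones. Next I'll look at each object with the wrist camera straight overhead.

```bash
cat >> h.py <<'E'
DN=lambda y:[np.pi,0,(y+np.pi)%(2*np.pi)-np.pi]
def best(pos,yaws):
    "yaw whose joint move is smallest"
    q0=np.array(state()["joints"]);o=[]
    for y in yaws:
        q=inverse_kinematics(list(pos),DN(y))
        if q is not None:o.append((np.abs(np.array(q)-q0).max(),y))
    if not o: raise IKError(f"no ik {pos}")
    return min(o)[1]
def look(xy,name,z=.17):
    "wrist camera straight above xy"
    m=np.array(calibration("wrist")["mount"])[:2,3];c=[]
    q0=np.array(state()["joints"])
    for y in np.arange(-8,8)*np.pi/8:
        p=[xy[0]-m[0]*np.cos(y),xy[1]-m[0]*np.sin(y),z];q=inverse_kinematics(p,DN(y))
        if q is not None:c.append((np.abs(np.array(q)-q0).max(),y,p))
    _,y,p=min(c);reach(p,DN(y));T=pose();im=read_camera("wrist")[:,:,::-1].copy()
    cv2.imwrite(f"pics/{name}.png",im);np.save(f"pics/{name}.npy",T);return im,T
def proj(T,P):
    c=calibration("wrist");W=np.linalg.inv(T@np.array(c["mount"]))
    return cv2.projectPoints(np.float64(P).reshape(-1,1,3),cv2.Rodrigues(W[:3,:3])[0],W[:3,3],np.array(c["intrinsics"]),np.array([c["k1"],0,0,0,0.]))[0][:,0]
E
python3 - <<'E'
from h import *
t=[]
for n,xy in[("spool",(.424,.282)),("att",(.4234,.1698)),("wide",(.452,.028)),("gold",(.446,-.109)),("tall",(.425,-.217))]:
    im,T=look(xy,n);u=proj(T,[*xy,.02])[0];print(n,u.round(),state()["time"],T[:3,3].round(3))
    M=np.float32([[1,0,133-u[0]],[0,1,133-u[1]]]);t.append(cv2.warpAffine(im,M,(266,266)))
t.append(t[0]*0);cv2.imwrite("pics/m.png",np.vstack([np.hstack(t[:3]),np.hstack(t[3:])]))
E
```

```text
spool [319.  98.] 1.5333 [0.484 0.223 0.17 ]
att [319.  97.] 2.1083 [0.483 0.11  0.17 ]
wide [318.  98.] 2.7917 [ 0.512 -0.031  0.17 ]
gold [318.  98.] 3.45 [ 0.506 -0.168  0.17 ]
tall [318.  98.] 4.0167 [ 0.485 -0.276  0.17 ]
```

View pics/m.png

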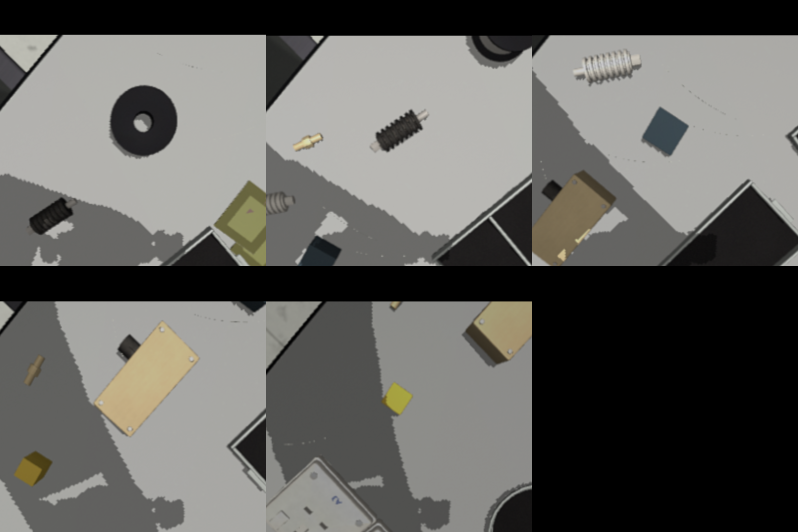

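All five are clear and seen near-vertically in the montage: spool (143,120), attenuator (398,130), slate (665,131), gold (147,378) with its stub at (128,347), nearer the upper end, and yellow (398,400). Measuring them now.

```bash
python3 - <<'E'
from h import *
for n,xy,h in[("spool",(.424,.282),.04),("att",(.4234,.1698),.015),("wide",(.452,.028),.028),("gold",(.446,-.109),.034),("tall",(.425,-.217),.036)]:
    im=cv2.imread(f"pics/{n}.png");T=np.load(f"pics/{n}.npy");u=proj(T,[*xy,.02])[0];hsv=cv2.cvtColor(im,cv2.COLOR_BGR2HSV);g=im.max(2)
    b=[int(u[0]-75),max(0,int(u[1]-75)),int(u[0]+75),int(u[1]+75)]
    m={"spool":g<75,"att":g<90,"wide":(g<130)&(hsv[...,1]>70)&(hsv[...,0]>80),"gold":(hsv[...,1]>55)&(g>150),"tall":(hsv[...,1]>90)&(g>150)}[n]
    if n=="att": m=cv2.morphologyEx(m.astype(np.uint8),cv2.MORPH_OPEN,np.ones((5,5)))
    P=ray("wrist",blob(m,b),h,T);c,s,a=rect(P);print(n,c.round(4),np.round(s,1),round(np.degrees(a),1))
    if n=="gold":
        b=[int(u[0]-40),max(0,int(u[1]-75)),int(u[0]+20),int(u[1])]
        p=ray("wrist",blob(g<70,b),.02,T).mean(0)[:2]-c;print("stub rel (along,across) mm",1000*p@[np.cos(a),np.sin(a)],1000*p@[-np.sin(a),np.cos(a)])
E
```

```text
spool [0.4232 0.2942] [52.5 52.8] 135.1
att [0.4216 0.1702] [18.4 39.8] 76.4
wide [0.4598 0.0447] [0. 0.] 0.0
gold [ 0.4427 -0.092 ] [41.5 84.1] 93.2
stub rel (along,across) mm 11.320789298671983 28.666273362416348
tall [ 0.4231 -0.2179] [18.2 18.4] 10.5
```

```bash
cat >> h.py <<'E'
rz=lambda a,v:np.array([np.cos(a)*v[0]-np.sin(a)*v[1],np.sin(a)*v[0]+np.cos(a)*v[1]])
def carry(ctr,close,goal,gclose,z=.006,off=(0,0),pre=.085,width=None,rel=.008,zt=.003,hi=.12):
    "grip at ctr+off (world), closing along angle `close` (deg); set ctr down on goal, closing along gclose; rel = extra opening at release"
    ctr,goal,off=map(np.array,(ctr,goal,off));h=np.pi/2;c,g=np.radians([close,gclose])
    p=ctr+off;y=best([*p,z],[c+h,c-h]);
    s=best([*goal,z+zt],[g+h,g-h])
    # keep object turn small enough for both branches; goal yaw nearest to pick yaw
    s=min([g+h,g-h,g+h+2*np.pi,g-h-2*np.pi,g+3*h,g-3*h],key=lambda a:abs(a-y))
    q=goal+rz(s-y,off);grip(pre);reach([*p,hi],DN(y));move_l([*p,z],v=.1)
    grip(0);w=state()["grip_width"];print("grip",w,state()["grip_force"])
    if width and abs(w-width)>.005: print("BAD WIDTH");return False
    move_l([*p,hi],v=.15);print("lifted",state()["grip_width"],state()["contact_force"].round(1) if hasattr(state()["contact_force"],"round") else state()["contact_force"])
    reach([*q,hi],DN(s));move_l([*q,z+zt+.012],v=.12)
    hit=move_l([*q,z+zt-.001],v=.02,contact_N=4);print("down",hit,state()["tool_pos"][2]-z-zt)
    grip(min(.085,w+rel));move_l([*q,hi],v=.15);print("t",state()["time"]);return True
E
python3 - <<'E'
from h import *
im=cv2.imread("pics/wide.png");T=np.load("pics/wide.npy");u=proj(T,[.452,.028,.02])[0].astype(int)
hsv=cv2.cvtColor(im,cv2.COLOR_BGR2HSV);print(im[u[1],u[0]],hsv[u[1],u[0]])
c=rect(ray("wrist",blob(im.max(2)<125,[u[0]-35,u[1]-35,u[0]+35,u[1]+35]),.028,T));print(c[0],c[1],np.degrees(c[2]))
carry((.4231,-.2179),10.5,rz(np.radians(.9),(0,-.028))+np.array([.587,-.009]),.9,width=.02,pre=.05)
E
```

```text
[78 72 58] [99 65 78]
[0.45113638 0.02774796] [29.1092529296875, 31.504316329956055] 103.14344
grip 0.01908316218969886 58.79081726074219
lifted 0.019060037182294966 [ 0.   0.4 -0.6]
down True 0.0005157963879753426
t 11.3417
```

```bash
python3 - <<'E'
from h import *
a=np.radians(93.2);off=-.013*np.array([np.cos(a),np.sin(a)])
carry((.4427,-.092),3.2,(.597,.2244),87,off=off,width=.042,rel=.009,z=.005)
look((.59,.19),"tray1",z=.24);im=cv2.imread("pics/tray1.png");cv2.imwrite("pics/tray1b.png",im)
E
```

```text
grip 0.04089676032768644 61.765791177749634
lifted 0.04089511006883201 [ 0.1  0.1 -2.7]
down True 0.0005825042638685635
t 19.3833
```

View pics/tray1b.png

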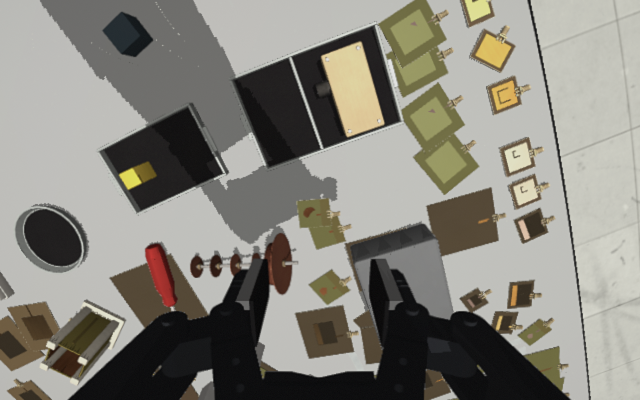

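The wrist picture shows the module flat in the larger bay (352,88), clear of its walls, and the yellow spacer standing in the undivided tray (135,176). The other three come next.

```bash
python3 - <<'E'
from h import *
ok=carry((.4511,.0277),13.1,rz(np.radians(.9),(0,.027))+np.array([.587,-.009]),.9,width=.03,pre=.06)
ok=ok and carry((.4216,.1702),-13.6,(.592,.1413),87,width=.02,pre=.05,z=.003)
ok=ok and carry((.4232,.2942),35,(.6153,-.2078),-19,width=.054,z=.011,rel=.02)
for n in("top","side"):
    cv2.imwrite(f"pics/{n}1.png",cv2.resize(read_camera(n)[:,:,::-1][(100 if n=="top" else 130):300,150:470],None,fx=2.4,fy=2.4))
E
```

```text
grip 0.028677725803430004 59.989542961120605
lifted 0.028896941988927678 [ 0.3  0.6 -0.8]
down True 0.0006304598920168466
t 27.3083
grip 0.01858888503558562 59.297776222229004
lifted 0.018491755440655098 [-0.1  0.  -0.4]
down True 0.0006165447547060426
t 34.9833
grip 0.05182636767624604 61.989127434790134
lifted 0.05164378442557289 [-0.2  0.7 -2.2]
down True 0.00081578226871912
t 44.3833
```

View pics/side1.png

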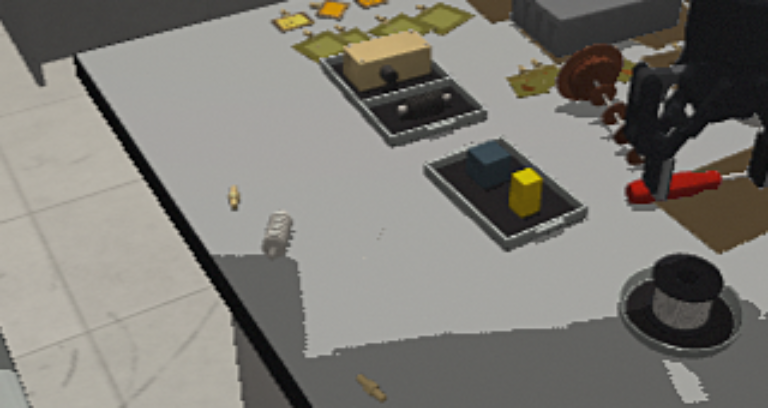

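The side view shows everything in place: module (388,62), attenuator (425,104), slate (490,165) and yellow (526,192) upright, and the spool standing near the centre of the dish (685,292). The gripper is clear of all of them.

```bash
python3 -c "
from cell import *
pause(.5);print(sign_off())"
```

```text
the job is handed in; nothing more can be done
None
```

All five things are placed and released as asked, and the job is handed in after about 45 s of robot time; the final side view looked right, but sign-off returned no verdict.

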